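# Hold the gauge block over the demagnetiser

## Robot

A 7-joint arm with a two-finger parallel gripper is mounted at the origin on a cart in front of the work surface, level with it; the furniture and walls round the work are solid. World frame = base frame: x ahead of the robot, y to its left, z up, the work surface at z = 0. Lengths are in mm, angles in degrees, forces in N, time in s.
With the tool pointing down it reaches from about 400 to 850 mm from the base axis. Payload 4.5 kg.
Tool frame: the origin (TCP) lies midway between the tips of the shut fingers; the grasp point (between the pads) lies 19 mm behind it; z points along the fingers, y is the line along which they close (so a half turn about z gives the same grasp; the last joint's range is limited). The gripper opens to 88 mm and grips with 3 to 60 N. Pads are 18 mm wide; open, the fingers measure 123 mm over their backs; the gripper's body (75 mm by 187 mm) begins 45 mm behind the grasp point.
Start: joints at [73.499, 39.483, -11.15, 89.685, 9.013, 51.709, -12.324], TCP at [197.701, -592.932, 238.743] pointing down, gripper open.
Joint ranges: [-172.22, 172.22], [-26.19, 119.32], [-84.43, 86.54], [7.71, 146.69], [-57.33, 237.33], [2.42, 119.75], [-152.13, 152.13]. Speed limits (degrees/s): [147.25, 147.25, 180, 180, 180, 180, 180].

## Interface

Orientations are given as a 3x3 rotation matrix whose columns are the frame's x, y, z axes.
In Python, from rig import observe, capture, hand_in gives the robot as it stands.
- The arm moves only by the shell command python3 -m creep 'ROWS' [FORCE]. ROWS is JSON, a list of rows, each a list of 7 numbers: the opening, from -1 (shut) to 1 (fully open), so that 0 is half open, then the shift along the tool's x, y, z in m, then the turn, a rotation vector about the tool's x, y, z in degrees. In form: [[fingers, x, y, z, wx, wy, wz], ...]. A call has 1 to 10 rows; each row shifts and turns the commanded pose from where the row before left it, along the tool's axes as they then stand; what a row does not reach is not made up. A row lasts 1/8 s, in which the tool goes at most 62.5 mm and 10.7 degrees, less where a joint would pass 70% of its speed; a pose out of reach is approached as far as the arm can. A call with a gripper value outside its range is refused whole. The fingers move at their own pace and stop on an object; FORCE is the grip in N (left out, the last holds). Time passes only in rows, so rows that do not move let the fingers close. It gives the time, the measured TCP pose, the force, the opening and the grip force at its end, in the units of the state.
- observe(): the state, without advancing time (a new reading comes with each control period).
- capture(name): name is "side" or "top"; returns a dict with "image" (384x512x3 uint8, red, green, blue), "depth" (384x512 float32, mm along the optical axis (not along the pixel's ray), 0 where there is no reading), "intrinsics" (3x3 intrinsics, pixels), "rvec" (rotation vector, rad) and "tvec" (3), from world to camera coordinates, as OpenCV has them. Camera axes: x right, y down, z forward; pixel columns grow to the right and rows downward; lengths in mm; the calibration is good to about 2 mm. A picture is of the moment at which its call begins.
- hand_in(): hands the job in; it is judged then, once.
The state is a dict: "t": time; "joints": joint angles; "qvel": joint speeds; "joint_torque": joint torques, N m; "position": TCP position; "orientation": TCP orientation; "wrist_force": force on the tool from outside, world axes, zero at the start; "wrist_torque": the same for the moment, N m; "finger_gap": opening from 0.0 (shut) to 1.0 (fully open); "grip_force": force on a finger pad.
Only numpy, scipy, OpenCV 4.12 (cv2) and the standard library are available. Lean on these libraries where they do the work, as an engineer would, in place of code of your own. Each camera call takes 0.05 s, during which the arm holds its last target. There are 200 camera calls.

## Task

Demagnetise the upright steel gauge block: first press the spring treadle all the way down to its stop to switch the demagnetiser on, and let it come up again. Then pick up the gauge block, carry it over the top edge of the upright screen (not round an end) and finish while still holding it hovering about one centimetre above the demagnetiser, upright, centred over the gap between the two steel bars, with its long side along the gap. Do not let the block touch the demagnetiser, do not bump the screen, and leave the V-block, the collet and the screwdriver where they are.

Things in the scene. Friction and masses are not known exactly. Their poses are not given: they have to be found in the camera images.
- gauge_block: plain ground-steel gauge block, a flat plate standing upright on edge on the worktop: 10 mm thick (its x), 40 mm long (its y), 30 mm high (its z). About 0.1 kg. Origin: centre of its underside. Loose; can be pinched across the 10 mm thickness from above. It stands to the left or to the right of the screen, the demagnetiser on the other side.
- demag: plate demagnetiser, a low grey box 100 mm (x) by 120 mm (y), fixed to the worktop, with a black plate on top and on that two steel bars, each 18 mm (x) by 56 mm (y), lying side by side along its y with a 16 mm wide gap between them. Bar tops are its highest part, 42 mm above the worktop. Origin: centre of its underside; its y runs along the gap.
- demag_gap (a point): middle of the gap between the two steel bars, level with the bar tops (42 mm above the worktop); axes as demag. The underside of the gauge block must hover about 10 mm above this point.
- screen: upright aluminium screen, fixed to the worktop between the gauge block and the demagnetiser: 240 mm long (its x), 4 mm thick sheet (6 mm at the rolled top edge), 80 mm high, with a flat foot reaching 38 mm to its +y side. Origin: under the sheet, at the middle of its length, on the worktop.
- screen_top (a point): middle of the screen's top edge, 80 mm above the worktop; axes as screen.
- treadle_base: dark steel base of the treadle switch, 110 mm (x) by 64 mm (y), fixed to the worktop in front of the screen, the robot's side. Origin: centre of its underside. The treadle's hinge pin runs along its y, 40 mm toward +x from the origin and 28 mm above the worktop. (The microscope stand, its lamp hose and the padded arm rest at the left of the worktop are solid: an arm that starts over there should draw back toward the robot before it swings in.)
- treadle_pad (a point): middle of the black ribbed rubber pad (46 by 44 mm) on top of the treadle, the place to press down; 60 mm from the hinge toward the base's -x. It lies about 49 mm above the worktop at rest and about 34 mm when fully down.
- treadle (a joint): angle of the treadle plate: 0 rad at rest (sloping up toward the base's -x end), 0.25 rad fully down at its stop; grows when pressed. A spring brings it back; pressing at the pad takes about 4 N to start and 9 N to reach the stop.
- v_block: bystander: steel V-block 48 x 44 x 32 mm, loose, behind the work. Origin: centre of its underside.
- collet: bystander: steel spring collet, diameter 24 mm, 34 mm high, standing, loose, behind the work. Origin: centre of its underside.
- screwdriver: bystander: screwdriver lying flat, 142 mm long (its y), handle 15 mm wide, loose, near the front edge of the worktop. Origin: centre of its underside.

How it is judged:
By the outcome, as a careful person would: the job done as asked, in the order asked, and still so for the second after the job is handed in, while the arm keeps its last pose, push and grip.
It also fails if it takes over 59 s, if anything falls off the work surface, if the arm or the gripper's body presses on something with over 40 N, if the wrist force passes 120 N, or if a joint passes its speed limit or range.

## Working session

There is one attempt and no reset: what is moved stays moved. The work goes in short steps, Python scripts to look and compute and a shell command to move; the robot and the scene stay as the last step left them, time stands still between calls to the robot, and variables do not carry over. Pictures are saved under pics/ and viewed, at most 10 in all, crops included, and the job is handed in when it is done.

```bash
mkdir -p pics && python3 - <<'E'
from rig import observe,capture
import cv2,numpy as np
s=observe();print({k:np.round(s[k],3).tolist() for k in s})
for n in("top","side"):
    c=capture(n);cv2.imwrite(f"pics/{n}0.png",cv2.resize(c["image"][:,:,::-1],(768,576),interpolation=cv2.INTER_CUBIC));print(n,c["intrinsics"],c["rvec"],c["tvec"])
    np.savez(n+"0.npz",**c)
E
```

```text
{'t': 0.0, 'joints': [73.498, 39.533, -11.146, 89.745, 9.014, 51.709, -12.323], 'qvel': [-0.056, 0.024, -0.083, 0.031, 0.191, 0.002, -0.173], 'joint_torque': [0.0, -52.756, -1.267, -15.343, -0.053, 0.007, 0.0], 'position': [197.434, -592.329, 237.913], 'orientation': [[0.949, 0.316, -0.001], [0.316, -0.949, 0.002], [-0.0, -0.002, -1.0]], 'wrist_force': [0.197, 0.473, 0.026], 'wrist_torque': [-0.003, -0.032, -0.018], 'grip_force': 0.0, 'finger_gap': 1.001}
top [[474.29517736   0.         241.41763438]
 [  0.         474.29517736 196.96761032]
 [  0.           0.           1.        ]] [ 2.22936442 -2.16696785  0.11374898] [ -34.85995047  586.28683691 1104.54666392]
side [[467.1541197    0.         257.85401608]
 [  0.         467.1541197  191.73951521]
 [  0.           0.           1.        ]] [2.13786812 0.01632423 0.01723956] [-593.21824178   47.94710402 1133.3681239 ]
```

View pics/top0.png

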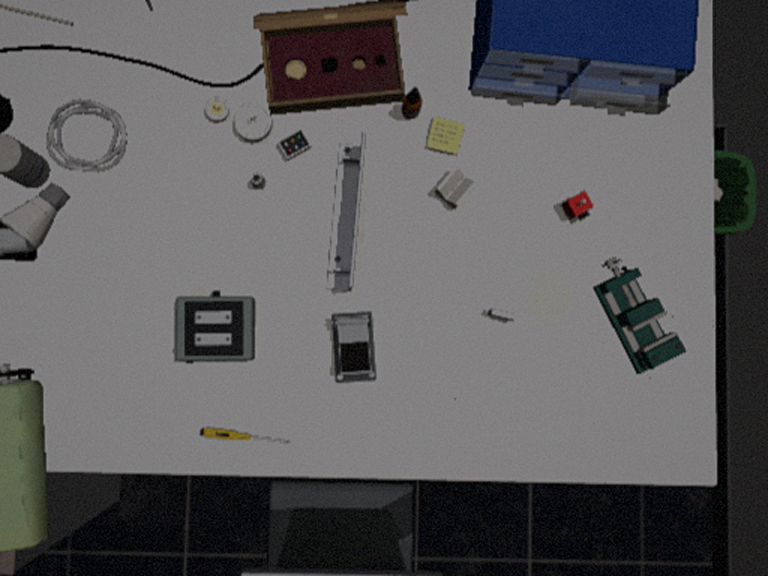

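View pics/side0.png

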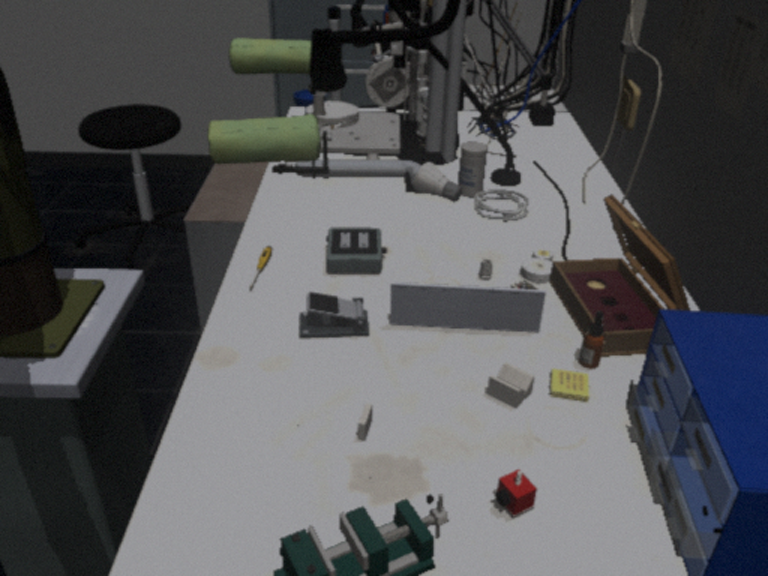

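The top view has +x up and +y left. At display scale (1.5×), the demagnetiser is at (214,328) and the screen runs from (345,290) to (355,140). The treadle is at (353,347) with its pad at the robot end, and the gauge block is at (497,315), right of the screen. The side view agrees with this. Next I'll measure with depth.

```bash
cat > h.py <<'E'
import numpy as np,cv2
def cloud(c):
    K=c["intrinsics"];R=cv2.Rodrigues(c["rvec"])[0];d=c["depth"].astype(float)
    v,u=np.mgrid[:d.shape[0],:d.shape[1]]
    P=np.stack([(u-K[0,2])/K[0,0]*d,(v-K[1,2])/K[1,1]*d,d],-1)-np.ravel(c["tvec"])
    P=P@R; P[d==0]=np.nan; return P
def rect(P,x0,x1,y0,y1,z0,z1):
    m=(P[...,0]>x0)&(P[...,0]<x1)&(P[...,1]>y0)&(P[...,1]<y1)&(P[...,2]>z0)&(P[...,2]<z1)
    Q=P[m]; 
    if len(Q)<4: return len(Q)
    r=cv2.minAreaRect(Q[:,:2].astype(np.float32)); b=cv2.boxPoints(r)
    return len(Q),np.round(r[0],1).tolist(),np.round(r[1],1).tolist(),round(r[2],1),'z',np.round(np.percentile(Q[:,2],[5,50,95]),1).tolist()
E
python3 - <<'E'
from h import *
T=np.load("top0.npz");S=np.load("side0.npz");P=cloud(T);Q=cloud(S)
def at(P,x,y): return np.round(P[int(y/1.5),int(x/1.5)],1).tolist()
for n,x,y in[("demag",214,328),("bar1",213,317),("bar2",213,340),("gap",198,328),("pad",354,358),("block",497,315),("blockL",485,312),("blockR",511,320),("scrN",332,290),("scrF",363,134),("scrM",356,212),("base-",355,380),("base+",352,313),("table",420,400)]: print(n,at(P,x,y))
for n,x,y in[("block",365,420),("pad",325,302),("scrtop",392,287),("scrtop",542,293),("demag",355,240)]: print("S",n,at(Q,x,y))
b=P[210,331];d=P[218,142];
for n,p in(("top",P),("side",Q)):
    print(n,"block",rect(p,b[0]-40,b[0]+40,b[1]-45,b[1]+45,12,40))
    print(n,"bars",rect(p,d[0]-55,d[0]+55,d[1]-65,d[1]+65,38.5,46))
    print(n,"demag",rect(p,d[0]-75,d[0]+75,d[1]-85,d[1]+85,15,60))
    s=P[141,237];print(n,"screen",rect(p,s[0]-180,s[0]+180,s[1]-50,s[1]+50,70,90))
    t=P[231,235];print(n,"treadle",rect(p,t[0]-80,t[0]+80,t[1]-60,t[1]+60,12,70))
# colour crops
I=T["image"][:,:,::-1]
a=cv2.resize(I[195:225,310:350],None,fx=10,fy=10,interpolation=cv2.INTER_CUBIC)
b=cv2.resize(I[190:250,110:260],None,fx=5,fy=5,interpolation=cv2.INTER_CUBIC)
o=np.zeros((600,750,3),np.uint8);o[:300,:400]=a;o[300:]=b;cv2.imwrite("pics/crop.png",np.clip(o*1.6,0,255).astype(np.uint8))
E
```

```text
demag [530.1, 210.9, 40.8]
bar1 [546.3, 211.7, 40.6]
bar2 [511.7, 210.5, 39.0]
gap [529.5, 234.4, 38.3]
pad [490.0, -7.6, 47.5]
block [562.3, -233.0, 20.4]
blockL [567.7, -217.9, -0.3]
blockR [556.7, -259.7, -0.3]
scrN [597.3, 30.9, -5.8]
scrF [831.0, -11.1, 78.9]
scrM [710.7, -3.1, 75.7]
base- [453.8, -9.4, 6.1]
base+ [560.9, -1.5, 10.1]
table [425.1, -116.2, -1.1]
S block [565.3, -258.7, 32.1]
S pad [493.7, -10.3, 48.4]
S scrtop [599.4, -0.4, 72.3]
S scrtop [831.1, -16.7, 76.8]
S demag [531.2, 206.8, 40.7]
top block (82, [565.0, -241.8], [40.8, 9.1], 77.3, 'z', [15.5, 28.2, 33.0])
top bars (950, [530.1, 209.7], [92.6, 111.6], 0.9, 'z', [38.8, 40.5, 44.0])
top demag (2287, [534.2, 210.7], [111.4, 121.4], 4.1, 'z', [31.2, 37.7, 42.9])
top screen (271, [717.0, -4.9], [5.9, 238.1], 86.7, 'z', [75.3, 78.9, 82.7])
top treadle (848, [506.1, -7.6], [98.7, 63.9], 6.6, 'z', [29.5, 41.4, 53.1])
side block (132, [564.3, -244.6], [41.0, 10.0], 77.4, 'z', [14.6, 29.5, 32.1])
side bars (420, [530.2, 202.4], [90.7, 109.9], 3.3, 'z', [38.7, 40.4, 43.4])
side demag (1001, [534.2, 205.2], [112.1, 124.0], 4.1, 'z', [18.9, 37.6, 42.7])
side screen (465, [716.7, -6.7], [12.2, 240.0], 86.5, 'z', [70.6, 76.6, 80.8])
side treadle (659, [508.0, -7.4], [96.3, 66.4], 4.4, 'z', [15.6, 37.0, 53.3])
```

View pics/crop.png

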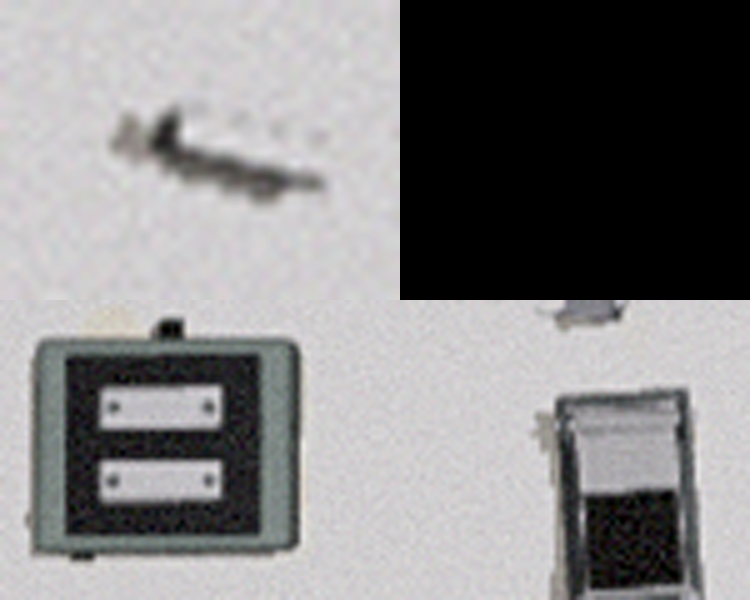

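The crop shows the gap running roughly along world y, the pad at the robot end of the treadle, and the block's long axis tilted about 13° from y. I'll turn the tool so tool x lies on world y and tool y on world x, with the fingers closing, and refine the poses at the same time.

```bash
python3 -m creep '[[-1,0,0,0,0,0,-10.2],[-1,0,0,0,0,0,-10.2],[-1,0,0,0,0,0,-10.2],[-1,0,0,0,0,0,-10.2],[-1,0,0,0,0,0,-10.2],[-1,0,0,0,0,0,-10.2],[-1,0,0,0,0,0,-10.2],[-1,0,0,0,0,0,0]]' 15
python3 - <<'E'
from h import *
T=np.load("top0.npz")
def plane(c,uv,z):
    K=c["intrinsics"];R=cv2.Rodrigues(c["rvec"])[0];C=-R.T@np.ravel(c["tvec"])
    r=(np.c_[uv,np.ones(len(uv))]@np.linalg.inv(K).T)@R
    return (C+r*((z-C[2])/r[:,2])[:,None])[:,:2]
def blobs(c,box,z,f,amin):
    x0,x1,y0,y1=box;g=cv2.cvtColor(c["image"],cv2.COLOR_RGB2GRAY)[y0:y1,x0:x1]
    m=f(g).astype(np.uint8);n,l,st,ce=cv2.connectedComponentsWithStats(m)
    for i in range(1,n):
        if st[i,4]<amin: continue
        v,u=np.nonzero(l==i);w=plane(c,np.c_[u+x0,v+y0],z);r=cv2.minAreaRect(w.astype(np.float32))
        print(st[i,4],np.round(w.mean(0),1),np.round(r[1],1),round(r[2],1))
S=np.load("side0.npz")
print("top bars");blobs(T,(124,162,202,236),42,lambda g:g>110,60)
print("top pad");blobs(T,(225,250,222,252),49,lambda g:g<45,60)
print("side bars");blobs(S,(222,252,150,170),42,lambda g:g>110,25)
print("side pad");blobs(S,(200,228,190,215),49,lambda g:g<45,40)
E
```

```text
t: 1.1
position: [197.3, -592.7, 238.2]
orientation: [[0.005, 1.0, 0.0], [1.0, -0.005, 0.001], [0.001, 0.0, -1.0]]
wrist_force: [0.3, 0.7, 0.8]
finger_gap: 0.116
grip_force: 0.0
top bars
133 [545.8 210.6] [13.9 50.7] 1.6
116 [512.9 209.9] [11.5 50.6] 1.6
top pad
384 [490.3  -6.3] [43.4 49.3] 6.3
side bars
60 [530.3 260.8] [82.9  6.2] 2.4
26 [514.8 209.1] [11.1 34.7] 3.0
side pad
157 [493.4 -14.7] [35.2 54.3] 70.7
48 [481.4 -56.1] [23.4 19.9] 1.8
```

```bash
python3 -m creep '[[-1,0.039,0.03,0,0,0,0],[-1,0.039,0.03,0,0,0,0],[-1,0.039,0.03,0,0,0,0],[-1,0.039,0.03,0,0,0,0],[-1,0.039,0.03,0,0,0,0],[-1,0.039,0.03,0,0,0,0],[-1,0.039,0.03,0,0,0,0],[-1,0.039,0.03,0,0,0,0],[-1,0.039,0.025,0,0,0,0],[-1,0.039,0.025,0,0,0,0]]'
python3 -m creep '[[-1,0.039,0,0.02,0,0,0],[-1,0.039,0,0.03,0,0,0],[-1,0.039,0,0.03,0,0,0],[-1,0.039,0,0.03,0,0,0],[-1,0.039,0,0.02,0,0,0],[-1,0,0,0.02,0,0,0],[-1,0,0,0,0,0,0],[-1,0,0,0,0,0,0]]'
```

```text
t: 2.35
position: [489.5, -202.4, 238.7]
orientation: [[0.007, 1.0, -0.0], [1.0, -0.007, -0.0], [-0.0, -0.0, -1.0]]
wrist_force: [-0.4, -0.5, 0.1]
finger_gap: 0.003
grip_force: 0.0
t: 3.35
position: [489.7, -9.5, 89.2]
orientation: [[0.005, 1.0, 0.001], [1.0, -0.005, -0.001], [-0.001, 0.001, -1.0]]
wrist_force: [-0.2, -0.5, -0.0]
finger_gap: 0.004
grip_force: 0.0
```

```bash
python3 -m creep '[[-1,0.002,0,0.015,0,0,0],[-1,0,0,0.015,0,0,0],[-1,0,0,0.008,0,0,0],[-1,0,0,0.004,0,0,0],[-1,0,0,0.004,0,0,0],[-1,0,0,0.004,0,0,0],[-1,0,0,0.003,0,0,0],[-1,0,0,0,0,0,0],[-1,0,0,0,0,0,0]]'
python3 -m creep '[[-1,0,0,0.001,0,0,0],[-1,0,0,0.001,0,0,0],[-1,0,0,0,0,0,0]]'
```

```text
t: 4.47
position: [487.5, -7.6, 36.2]
orientation: [[0.004, 1.0, -0.003], [1.0, -0.004, -0.002], [-0.002, -0.003, -1.0]]
wrist_force: [-3.6, -0.9, 7.8]
finger_gap: 0.003
grip_force: 3.4
t: 4.85
position: [487.4, -7.6, 34.4]
orientation: [[0.003, 1.0, -0.003], [1.0, -0.004, -0.002], [-0.002, -0.003, -1.0]]
wrist_force: [-4.6, -0.8, 9.9]
finger_gap: 0.007
grip_force: 4.5
```

Next I'll press on until the force shows the hard stop.

```bash
for i in 1; do python3 -m creep '[[-1,0,0,0.001,0,0,0],[-1,0,0,0.001,0,0,0],[-1,0,0,0,0,0,0]]'; done; python3 -m creep '[[-1,0,0,0.001,0,0,0],[-1,0,0,0.001,0,0,0],[-1,0,0,0,0,0,0]]'
```

```text
t: 5.22
position: [487.4, -7.6, 34.0]
orientation: [[0.003, 1.0, -0.002], [1.0, -0.003, -0.002], [-0.002, -0.002, -1.0]]
wrist_force: [-6.9, -0.6, 28.1]
finger_gap: 0.004
grip_force: 13.8
t: 5.6
position: [487.4, -7.6, 33.6]
orientation: [[0.003, 1.0, -0.0], [1.0, -0.003, -0.003], [-0.003, -0.0, -1.0]]
wrist_force: [-10.8, -0.0, 46.6]
finger_gap: 0.002
grip_force: 23.1
```

The stop is reached: the force rises steeply at z 34. Now I'll release and move above the block.

```bash
python3 -m creep '[[-1,0,0,-0.006,0,0,0],[-1,0,0,-0.012,0,0,0],[-1,0,0,-0.03,0,0,0],[-1,0,0,-0.04,0,0,0],[-1,0,0,-0.04,0,0,0],[-1,0,0,0,0,0,0]]'
python3 -m creep '[[0,-0.04,0,0,0,0,0],[0,-0.04,0.012,0,0,0,0],[0,-0.04,0.013,0,0,0,0],[0,-0.04,0.013,0,0,0,0],[0,-0.04,0.013,0,0,0,0],[0,-0.036,0.026,0,0,0,0],[0,0,0,0,0,0,6.2],[0,0,0,0,0,0,6.2],[0,0,0,0,0,0,0],[0,0,0,0,0,0,0]]'
python3 - <<'E'
from h import *
from rig import capture
T=capture("top");S=capture("side");P=cloud(T);Q=cloud(S)
for p in(P,Q):
    print("treadle",rect(p,420,590,-70,60,12,70),"pad z",np.round(np.nanmedian(p[(abs(p[...,0]-490)<10)&(abs(p[...,1]+7)<10)],0),1))
print("block side",rect(Q,520,610,-290,-200,10,40))
I=np.hstack([T["image"][130:320,170:430],S["image"][150:340,170:430]])[:,:,::-1]
cv2.imwrite("pics/mid.png",cv2.resize(I,(800,292),interpolation=cv2.INTER_CUBIC))
E
```

```text
t: 6.35
position: [491.7, -6.5, 160.4]
orientation: [[0.004, 1.0, 0.007], [1.0, -0.004, 0.001], [0.001, 0.007, -1.0]]
wrist_force: [0.0, -0.6, 0.0]
finger_gap: 0.005
grip_force: 0.0
t: 7.6
position: [565.5, -242.8, 157.1]
orientation: [[0.215, 0.977, -0.001], [0.977, -0.215, 0.0], [-0.0, -0.001, -1.0]]
wrist_force: [-0.6, -0.3, 0.2]
finger_gap: 0.501
grip_force: 0.0
treadle (856, [506.4, -8.4], [106.0, 63.6], 8.0, 'z', [28.8, 40.5, 53.4]) pad z [490.   -7.5  48.3]
treadle (432, [504.6, -9.9], [100.0, 64.3], 5.4, 'z', [14.5, 35.3, 53.5]) pad z [490.7 -10.8  21.4]
block side (140, [564.3, -244.9], [42.3, 9.8], 77.4, 'z', [11.5, 28.9, 31.8])
```

View pics/mid.png

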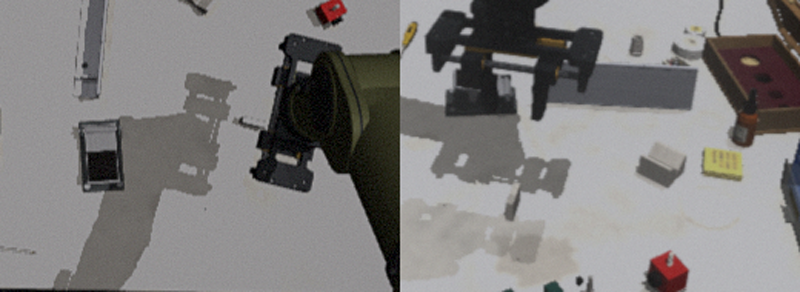

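The treadle is back up (48 mm). The gripper is above the block and aligned with it: tool y at -12.4° against -12.6° for the block. Now I'll descend and grip.

```bash
python3 -m creep '[[0,0,0,0.04,0,0,0],[0,0,0,0.04,0,0,0],[0,0,0,0.035,0,0,0],[0,0,0,0.02,0,0,0],[0,0,0,0.01,0,0,0],[0,0,0,0.005,0,0,0],[0,0,0,0,0,0,0],[0,0,0,0,0,0,0]]'
python3 - <<'E'
from h import *
from rig import capture,observe
print(np.round(observe()["position"],1))
Q=cloud(capture("side"));print(rect(Q,555,575,-290,-200,10,22))
E
```

```text
t: 8.7
position: [566.3, -243.2, 8.6]
orientation: [[0.218, 0.976, 0.002], [0.976, -0.218, -0.001], [-0.0, 0.002, -1.0]]
wrist_force: [0.7, -0.4, 0.2]
finger_gap: 0.502
grip_force: 0.0
[ 566.3 -243.2    8.6]
(45, [566.0, -245.5], [39.6, 9.0], 70.5, 'z', [10.7, 15.9, 21.5])
```

```bash
python3 -m creep '[[0,0,-0.001,0.003,0,0,0],[-1,0,0,0,0,0,0],[-1,0,0,0,0,0,0],[-1,0,0,0,0,0,0],[-1,0,0,0,0,0,0],[-1,0,0,0,0,0,0],[-1,0,0,0,0,0,0],[-1,0,0,0,0,0,0]]' 25
python3 -m creep '[[-1,0,0,-0.005,0,0,0],[-1,0,0,-0.015,0,0,0],[-1,0,0,-0.03,0,0,0],[-1,0,0,-0.04,0,0,0],[-1,0,0,-0.04,0,0,0],[-1,0,0,-0.03,0,0,0],[-1,0,0,0,0,0,0]]'
```

```text
t: 9.75
position: [564.8, -242.8, 4.8]
orientation: [[0.218, 0.976, 0.0], [0.976, -0.218, -0.0], [-0.0, 0.0, -1.0]]
wrist_force: [-0.4, 0.2, 0.9]
finger_gap: 0.101
grip_force: 25.0
t: 10.62
position: [566.4, -243.2, 168.0]
orientation: [[0.218, 0.976, 0.006], [0.976, -0.218, -0.002], [-0.001, 0.006, -1.0]]
wrist_force: [-0.3, 0.4, -2.1]
finger_gap: 0.106
grip_force: 25.0
```

The block is held. I'll yaw to match the demagnetiser and cross over the screen near x=680.

```bash
python3 -m creep '[[-1,0,0,0,0,0,-4],[-1,0,0,0,0,0,-6],[-1,0,0,0,0,0,-4],[-1,0,0.03,0,0,0,0],[-1,0,0.035,0,0,0,0],[-1,0,0.03,0,0,0,0],[-1,0,0.018,0,0,0,0],[-1,0,0,0,0,0,0]]'
python3 -m creep '[[-1,0.025,0,0,0,0,0],[-1,0.035,0,0,0,0,0],[-1,0.035,0,0,0,0,0],[-1,0.035,0,0,0,0,0],[-1,0.035,0,0,0,0,0],[-1,0.035,0,0,0,0,0],[-1,0.035,0,0,0,0,0],[-1,0.035,0,0,0,0,0],[-1,0.035,0,0,0,0,0],[-1,0.025,0,0,0,0,0]]'
python3 -m creep '[[-1,0.035,0,0,0,0,0],[-1,0.035,0,0,0,0,0],[-1,0.035,0,0,0,0,0],[-1,0.020,0,0,0,0,0],[-1,0,0,0,0,0,0]]'
```

```text
t: 11.62
position: [677.8, -238.9, 163.2]
orientation: [[-0.026, 1.0, -0.001], [1.0, 0.026, 0.001], [0.001, -0.001, -1.0]]
wrist_force: [0.0, 0.1, -0.5]
finger_gap: 0.102
grip_force: 25.0
t: 12.88
position: [667.6, 91.1, 164.2]
orientation: [[-0.026, 1.0, -0.002], [1.0, 0.026, -0.0], [-0.0, -0.002, -1.0]]
wrist_force: [0.1, -0.0, -1.7]
finger_gap: 0.101
grip_force: 25.0
t: 13.5
position: [665.2, 216.1, 164.4]
orientation: [[-0.028, 1.0, -0.001], [1.0, 0.028, 0.0], [0.0, -0.001, -1.0]]
wrist_force: [-0.5, -0.9, -1.5]
finger_gap: 0.103
grip_force: 25.0
```

```bash
python3 -m creep '[[-1,0,-0.025,0,0,0,0],[-1,-0.002,-0.035,0,0,0,0],[-1,0,-0.035,0,0,0,0],[-1,0,-0.025,0,0,0,0],[-1,0,-0.016,0,0,0,0],[-1,0,0,0.03,0,0,0],[-1,0,0,0.03,0,0,0],[-1,0,0,0.015,0,0,0],[-1,0,0,0,0,0,0],[-1,0,0,0,0,0,0]]'
python3 - <<'E'
from h import *
from rig import capture,observe
S=capture("side");T=capture("top");Q=cloud(S);print(np.round(observe()["position"],1),rect(Q,515,545,175,245,65,125))
m=(abs(Q[...,0]-529)<12)&(abs(Q[...,1]-209)<40)&(Q[...,2]>60)&(Q[...,2]<140);print("block+finger",np.round(np.percentile(Q[m],[1,5,50],axis=0),1).tolist())
I=np.hstack([S["image"][115:205,190:290],T["image"][180:270,90:190]])[:,:,::-1]
cv2.imwrite("pics/over.png",np.clip(1.5*cv2.resize(I,(800,360),interpolation=cv2.INTER_CUBIC),0,255))
E
```

```text
t: 14.75
position: [531.1, 209.4, 90.6]
orientation: [[-0.024, 1.0, 0.002], [1.0, 0.024, 0.0], [0.0, 0.002, -1.0]]
wrist_force: [-0.0, -0.4, -0.6]
finger_gap: 0.1
grip_force: 25.0
[531.1 209.7  90.7] (139, [532.3, 206.6], [42.2, 26.3], 67.8, 'z', [92.5, 108.6, 120.8])
block+finger [[518.6, 186.4, 86.5], [518.7, 187.8, 92.6], [529.7, 200.0, 114.6]][ WARN:0@2.676] global loadsave.cpp:1063 imwrite_ Unsupported depth image for selected encoder is fallbacked to CV_8U.
```

View pics/over.png

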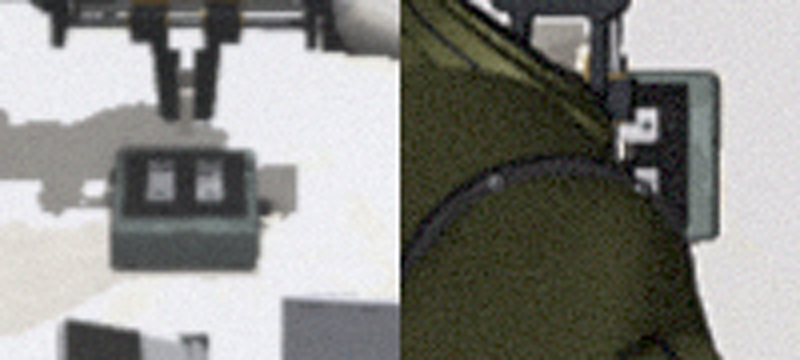

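The side view shows the block between the fingers at (187,95), directly above the gap at (185,178). Now the final descent.

```bash
python3 -m creep '[[-1,0,-0.001,0.012,0,0,0],[-1,0,0,0.01,0,0,0],[-1,0,0,0.006,0,0,0],[-1,0,0,0.003,0,0,0],[-1,0,0,0.002,0,0,0],[-1,0,0,0,0,0,0],[-1,0,0,0,0,0,0],[-1,0,0,0,0,0,0]]'
python3 - <<'E'
from h import *
from rig import capture,observe
S=capture("side");Q=cloud(S);print(np.round(observe()["position"],1))
m=(abs(Q[...,0]-530)<6)&(Q[...,1]>180)&(Q[...,1]<200)&(Q[...,2]>46)&(Q[...,2]<95)
print("block end",m.sum(),np.round(np.percentile(Q[m],[2,10,50,90,98],axis=0),1).tolist())
I=S["image"][130:190,195:275][:,:,::-1]
cv2.imwrite("pics/fin.png",cv2.convertScaleAbs(cv2.resize(I,(800,600),interpolation=cv2.INTER_CUBIC),alpha=1.5))
E
```

```text
t: 15.85
position: [529.5, 209.5, 56.9]
orientation: [[-0.025, 1.0, 0.0], [1.0, 0.025, 0.0], [0.0, 0.0, -1.0]]
wrist_force: [-0.6, -0.9, -0.6]
finger_gap: 0.101
grip_force: 25.0
[529.5 209.5  56.9]
block end 38 [[526.6, 185.4, 53.7], [526.7, 186.2, 55.4], [529.6, 190.1, 70.1], [532.3, 194.1, 82.5], [534.6, 198.3, 83.9]]
```

View pics/fin.png

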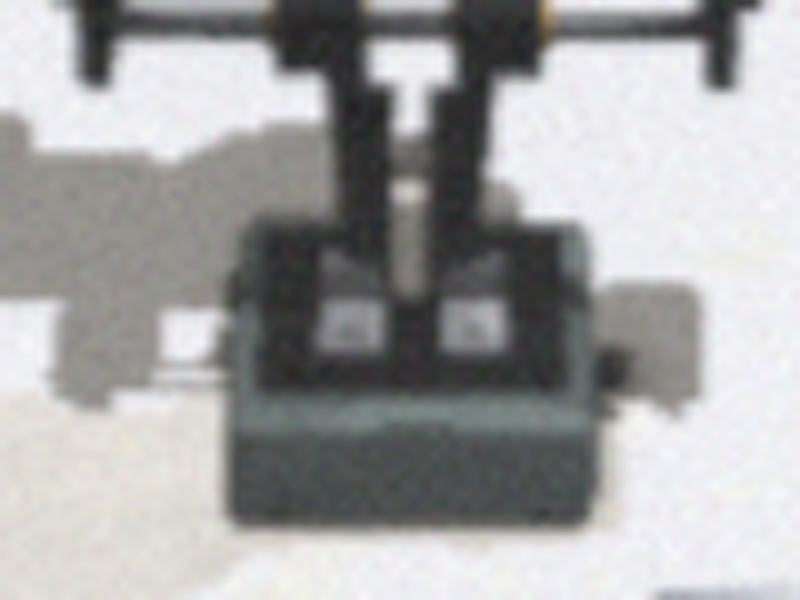

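The block hovers at z of about 52–83 mm. It sits at column 410, with the gap centre at 412, and touches nothing, so I'll hand in.

```bash
python3 -c "from rig import hand_in;print(hand_in())"
```

```text
the job is handed in; nothing more can be done
None
```

The job is handed in: I pressed the treadle to its stop (briefly 47 N on the fingertips) and it came back up, then carried the block over the screen and left it held upright about 10 mm above the bars, centred over the gap.

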